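Hold a flap to its hinge for pinning

TASK

Before this parcel-room cupboard flap can be pinned again, lock the jamb block: turn the clamp's black knob clockwise until it clicks past its detent and stays at its far stop. Then pick the loose flap up by its wooden batten and bring its two hinge knuckles, level, in between the three knuckles on the jamb block so that all the holes line up for the pin, without forcing it against the block. Finish while still holding the flap there in the air, and leave the other things on the table where they are.

Things in the scene. Friction and masses are not known exactly. Their poses are not given: they have to be found in the camera images.
- clamp: Grey clamp fixed to the table, base 20 mm high (x -40 to 110, y +-75 mm). Origin on the table under the jamb block, x from the knuckles to the knob, z up; place and yaw vary. Pale wooden jamb block (x -30 to 20, y +-65, top z 64 mm) with a steel hinge leaf on top (to z 70), its knuckles on the -x side. Behind it a dark steel jaw (to z 56 mm) closes 6 mm as the knob turns.
- jamb_bore (a point): Centre of the jamb's bore line: clamp x -43, y 0, z 70 mm (70 mm above the table). Axes as the clamp's, y along the bore. Three barrels 22 mm outside, 11 mm bore, 20 mm long, centred at y -52, 0, +52 mm leave two 32 mm gaps. Block and leaf edge are 13 mm behind (+x), so a lined-up barrel clears them by 2 mm. Below there is only the 20 mm high base.
- knob_grip (a point): Point to grip the clamp's black knob: on its upright axis, 98 mm above the table, at clamp x +83, y 0 mm. The grip is a bar 44 mm long, 14 mm thick, from 76 to 116 mm above the table, along this point's x axis (the clamp's x while the joint reads 0). Under it a disc 42 mm across on a 68 mm high post (50 mm collar).
- clamp_knob (a joint): Knob angle, rad: starts at 0 (unlocked), grows clockwise seen from above, stop at 1.2 (locked). A sprung detent resists with up to about 0.15 N m, most near 0.3; past the middle (0.6) it snaps over and drives the knob on to 1.2 by itself; released earlier, it springs back to 0.
- flap: Loose flap, 0.25 to 0.5 kg, lying flat: pale wooden panel (x -63 to 47, y +-65, 12 mm thick), a darker batten on top, a steel hinge leaf (x 18 to 47, top z 18 mm) with two knuckles on the +x side. Origin on the underside below the batten's middle, z up. Lined up, its x points as the clamp's, its origin is 60 mm before jamb_bore (clamp -x) and its underside 52 mm above the table.
- batten (a point): Grasp point on the flap's batten: 40 mm above the flap's underside, midway along and across it (x 0, y 0 of the flap). The batten is 24 mm thick (along the flap's x), 90 mm long (along y), from 12 to 50 mm above the underside: pinch it across x from above.
- flap_bore (a point): Centre of the flap's bore line, midway between its knuckles: flap x +60, y 0, z +18 mm; y along the bore. The two barrels are 22 mm outside, 11 mm bore, 26 mm long, centred at y -26 and +26 mm; each belongs in one of the jamb's gaps with 3 mm free on either side.
- hinge_pin: Bystander: steel hinge pin lying along its x, 7 mm thick, 106 mm long, 12 mm head. Origin under its middle. Not needed yet.
- tape_roll: Bystander: cardboard-coloured roll lying flat, 64 mm across, 24 mm high. Origin under its centre.
- screwdriver: Bystander: screwdriver lying along its x, about 200 mm long. Origin under its middle.
- can: Bystander: upright food can, 72 mm across, 100 mm high. Origin under its centre.
- jar: Bystander: upright jar, 66 mm across, 110 mm high. Origin under its centre.
- biscuits: Bystander: plain pale paper packet 60 x 130 x 50 mm. Origin under its centre.
- screw_tray: Bystander: grey open tray 90 x 120 x 25 mm with brass screws. Origin under its centre.

How it is judged (in metres and radians):
On the way, in this order (a step that is already met when the one before it is completed fails the run):
1. the clamp knob has clicked past its detent to the locked stop (value of joint clamp_knob above 1.05 rad), for 0.2 s.
2. the flap is held in the air with its knuckles between the jamb's and the holes in line (x of flap_bore in the frame of jamb_bore between -0.0035 and 0.0035 m and z of flap_bore in the frame of jamb_bore between -0.0035 and 0.0035 m and y of flap_bore in the frame of jamb_bore between -0.0045 and 0.0045 m and angle between the y axis of flap and the y axis of clamp, either way round below 0.06 rad and angle between the z axis of flap and the z axis of clamp, either way round below 0.09 rad and x of flap in the frame of clamp below -0.08 m and height (world z) of flap above 0.04 m and contact force between the fingers and flap above 3 N and contact force between flap and clamp below 15 N and linear speed of flap below 0.02 m/s and value of joint clamp_knob above 1 rad), for 0.3 s.
At the end, for the whole second after the job is handed in: Knob still locked (over 1.0 rad); flap gripped, still, over 40 mm up, knuckles facing the jamb: bore centres within 3.5 mm across and in height, 4.5 mm along; bores parallel within 0.06 rad, flap level within 0.09 rad; under 15 N on the clamp (all of step 2); the arm keeps its last pose, push and grip.
It fails at once if a bystander is moved by more than 40 mm (distance of any of hinge_pin, tape_roll, screwdriver, can, jar, biscuits, screw_tray from where it was at the start of the episode above 0.04 m).
It also fails if it takes over 53 s, if anything falls off the work surface, if the arm or the gripper's body presses on something with over 40 N, if the wrist force passes 120 N, or if a joint passes its speed limit or range.

ROBOT

A 7-joint arm with a two-finger parallel gripper is mounted at the origin on the work surface. World frame = base frame: x ahead of the robot, y to its left, z up, the work surface at z = 0. Lengths are in mm, angles in rad, forces in N, time in s.
With the tool pointing down it reaches from about 400 to 850 mm from the base axis. Payload 10.4 kg.
Tool frame: the origin (TCP) lies on the centre line of the jaws, within the pads' length; the fingertips stand 17 mm ahead of it and the grasp point (between the pads) lies 2 mm behind it (bot.tcp_to_tips is the distance from the TCP to the fingertips, in mm); z points along the fingers, y is the direction in which the jaws open and shut (so a half turn about z gives the same grasp; the last joint's range is limited). The gripper opens to 85 mm and grips with 20 to 120 N. Pads are 22 mm wide; open, the fingers measure 114 mm over their backs; the gripper's body (76 mm by 85 mm) begins 54 mm behind the grasp point. The pads swing forward as they close: fully open they stand 13 mm farther back than shut.
Start: joints at [-1.148, 0.332, -0.065, 1.46, 0.022, 1.35, -0.088], TCP at [269.478, 563.942, 248.338] pointing down, gripper open.
Joint ranges: [-2.6, 2.6], [-0.5, 2.12], [-1.47, 1.34], [0.16, 2.42], [-1.27, 4.41], [0.06, 2.06], [-2.6, 2.6]. Speed limits (rad/s): [2.22, 2.22, 2.79, 2.79, 3.14, 3.14, 3.14].

INTERFACE

Orientations are given as a rotation vector (axis times angle).
In Python, from rig import bot gives the robot as it stands.
- The arm moves only by the tool send_rows, never from a script. Its argument "motion" is one flat list of numbers, 5 for each row, row after row: the shift along the tool's x, y, z in mm, then the turn about the tool's z in rad, then the opening in per cent of the stroke, from 0 (shut) to 100 (fully open). In form: [dx, dy, dz, roll, claw, dx, dy, dz, roll, claw, ...]. A call has 1 to 8 rows; each row is the pose to reach, as a shift and turn from the pose commanded when the call began, along the tool's axes at that moment; what a row does not reach only later rows make up. A row lasts 1/12 s, in which the tool goes at most 41.7 mm and 7.16 degrees, less where a joint would pass 70% of its speed; a pose out of reach is approached as far as the arm can. A call with a gripper value outside its range is refused whole. The fingers move at their own pace and stop on an object; "newtons" is the grip in N (left out, the last holds). Time passes only in rows, so rows that repeat a pose let the fingers close. It gives the time, the measured TCP pose, the force and the opening at its end, in the units of the state.
- bot.observe(): the state, without advancing time (a new reading comes with each control period).
- bot.capture(name): name is "scene" or "top"; returns (picture, depth): 400x640x3 uint8, blue, green, red; 400x640 float32, mm along the optical axis (not along the pixel's ray), 0 where there is no reading.
- bot.calibration(name): a dict with "camera_matrix" (3x3 intrinsics, pixels), "T" (4x4, takes a point from camera to world coordinates). Camera axes: x right, y down, z forward; pixel columns grow to the right and rows downward; lengths in mm; the calibration is good to about 2 mm. A picture is of the moment at which its call begins. calibration takes no time and is no camera call.
- bot.hand_in(): hands the job in, once; it reports no verdict.
The state is a dict: "time_s": time; "q": joint angles; "joint_velocities": joint speeds; "effort": joint torques, N m; "eef_pos": TCP position; "ee_rot": TCP orientation; "force": force on the tool from outside, world axes, zero at the start; "moment": the same for the moment, N m; "opening": opening from 0.0 (shut) to 1.0 (fully open).
Only numpy, scipy, OpenCV 4.12 (cv2) and the standard library are available. Lean on these libraries where they do the work, as an engineer would, in place of code of your own. Each camera call takes 0.05 s, during which the arm holds its last target.

## Working session

There is one attempt and no reset: what is moved stays moved. The work goes in short steps, Python scripts to look and compute and a tool call to move; the robot and the scene stay as the last step left them, time stands still between calls to the robot, and variables do not carry over. Pictures are saved under pics/ and viewed, and the job is handed in when it is done.

Besides the shell and the picture viewer there is one more tool, called after "Call:" as name(argument=value, ...), one argument or row to a line, values as JSON. send_rows: Moves the arm, as the interface text tells. Its arguments: {"type":"object","properties":{"motion":{"type":"array","items":{"type":"number"}},"newtons":{"type":"number"}},"required":["motion"]}

```bash
ls; mkdir -p pics
cat > h.py <<'E'
import numpy as np,cv2
from rig import bot
def snap(n,tag):
    im,d=bot.capture(n); cv2.imwrite(f'pics/{tag}.png',im); np.save(f'pics/{tag}.npy',d); return im,d
def w(n,d,u,v,dd=None):
    c=bot.calibration(n);K=np.array(c['camera_matrix']);T=np.array(c['T'])
    z=d[int(v),int(u)] if dd is None else dd
    p=np.array([(u-K[0,2])/K[0,0]*z,(v-K[1,2])/K[1,1]*z,z,1]);return (T@p)[:3]
def cloud(n,d):
    c=bot.calibration(n);K=np.array(c['camera_matrix']);T=np.array(c['T'])
    v,u=np.indices(d.shape);P=np.stack([(u-K[0,2])/K[0,0]*d,(v-K[1,2])/K[1,1]*d,d,np.ones_like(d)],-1)@T.T
    P[d==0]=np.nan
    return P[...,:3]
E
python3 - <<'E'
from h import *
print(bot.observe())
for n in('scene','top'):
    snap(n,n+'0');print(bot.calibration(n))
E
```

```text
pics
{'time_s': 0.0, 'q': array([-1.14761178,  0.33289986, -0.06471914,  1.46093215,  0.02160836,
        1.34990516, -0.08850468]), 'joint_velocities': array([ 0.00045664, -0.00092481, -0.00071373,  0.00040155, -0.00021161,
       -0.00082178,  0.0004169 ]), 'effort': array([-1.68702854e-05, -6.25464821e+01,  4.89346089e-02, -3.91600728e+01,
        1.62083498e-02,  9.94661590e-03,  1.05291349e-05]), 'eef_pos': array([269.32379722, 563.60657867, 247.50286293]), 'ee_rot': array([-6.94341719e-01, -3.06364149e+00,  2.24017421e-03]), 'force': array([1.51397053, 0.54668152, 0.81199066]), 'moment': array([ 0.03329255,  0.01344015, -0.02482406]), 'opening': 1.0001514568463934}
{'camera_matrix': array([[472.18566975,   0.        , 326.20283233],
       [  0.        , 472.18566975, 198.87021792],
       [  0.        ,   0.        ,   1.        ]]), 'T': array([[-6.16032488e-01,  5.60781570e-01, -5.53197979e-01,
         1.27736305e+03],
       [ 7.87640135e-01,  4.48557843e-01, -4.22396591e-01,
         5.35828131e+02],
       [ 1.12690692e-02, -6.95930954e-01, -7.18020275e-01,
         9.79258406e+02],
       [ 0.00000000e+00,  0.00000000e+00,  0.00000000e+00,
         1.00000000e+00]])}
{'camera_matrix': array([[390.14279974,   0.        , 324.1801149 ],
       [  0.        , 390.14279974, 197.46405758],
       [  0.        ,   0.        ,   1.        ]]), 'T': array([[-7.17194134e-03, -9.85690868e-01,  1.68410441e-01,
         4.32895828e+02],
       [-9.99949032e-01,  5.87252051e-03, -8.21259034e-03,
         3.57205833e+00],
       [ 7.10608153e-03, -1.68460758e-01, -9.85682746e-01,
         1.01449990e+03],
       [ 0.00000000e+00,  0.00000000e+00,  0.00000000e+00,
         1.00000000e+00]])}
```

View pics/scene0.png

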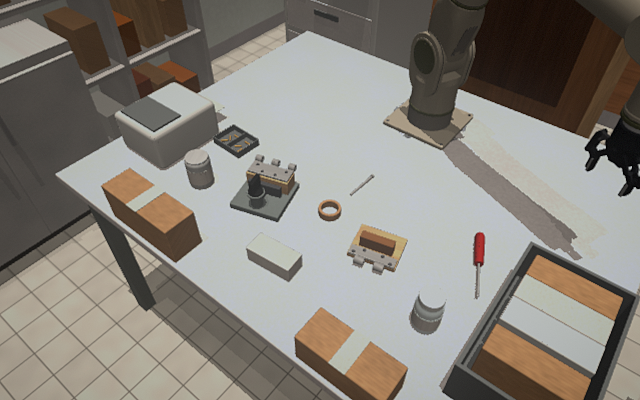

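View pics/top0.png

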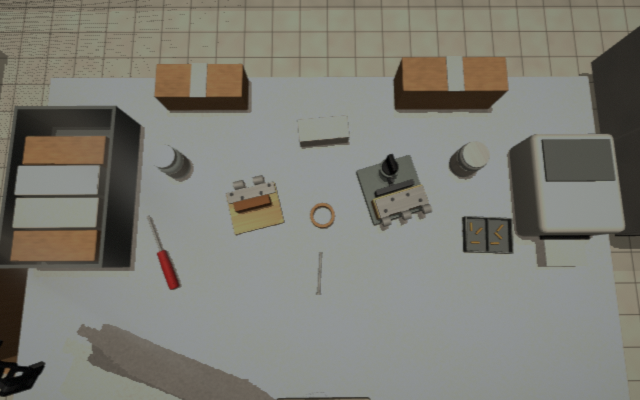

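Run:
```python
from h import *
a=cv2.imread('pics/top0.png')
A=cv2.resize(a[145:235,345:445],None,fx=7.9,fy=6.6,interpolation=cv2.INTER_CUBIC)
A=cv2.resize(a[145:235,345:435],(594,594),interpolation=cv2.INTER_CUBIC)
cv2.imwrite('pics/c1.png',A)
A=cv2.resize(a[165:245,215:295],(600,600),interpolation=cv2.INTER_CUBIC)
cv2.imwrite('pics/c2.png',A)
for n in('top','scene'):
    d=np.load(f'pics/{n}0.npy');P=cloud(n,d)
    m=(abs(P[...,0]-500)<250)&(abs(P[...,1])<350)
    z=P[...,2][m]; t=z[abs(z)<12]; print(n,'table',np.median(t),t.std())
    for name,cx,cy in(('clamp',440,-180),('flap',415,180)):
        r=m&(np.hypot(P[...,0]-cx,P[...,1]-cy)<130)&(P[...,2]>5)
        Q=P[r];print(name,len(Q));h,e=np.histogram(Q[:,2],bins=np.arange(5,125,5));print(dict(zip(e[:-1].astype(int).tolist(),h.tolist())))
        for lo,hi in((5,14),(14,23),(30,60),(45,60),(60,78),(78,90),(105,125)):
            q=Q[(Q[:,2]>lo)&(Q[:,2]<hi)]
            if len(q)>5: print(lo,hi,len(q),q.mean(0).round(1),cv2.minAreaRect(q[:,:2].astype(np.float32)))
```

```text
top table 0.6996643810211935 2.1217100228005976
clamp 559
{5: 48, 10: 5, 15: 35, 20: 37, 25: 3, 30: 34, 35: 19, 40: 2, 45: 5, 50: 6, 55: 2, 60: 16, 65: 81, 70: 135, 75: 83, 80: 47, 85: 1, 90: 0, 95: 0, 100: 0, 105: 0, 110: 0, 115: 0}
5 14 52 [ 441.2 -177.5    6.2] ((436.4580078125, -173.4100341796875), (195.28286743164062, 228.718017578125), 80.64940643310547)
14 23 69 [ 545.  -141.8   19.6] ((554.4832153320312, -163.12901306152344), (25.656204223632812, 73.96650695800781), 16.4083309173584)
30 60 68 [ 553.2 -172.9   37.9] ((553.1913452148438, -178.94119262695312), (15.820863723754883, 91.22769927978516), 1.120714783668518)
45 60 13 [ 553.2 -152.4   51.7] ((552.2134399414062, -162.17449951171875), (15.3602933883667, 57.95986557006836), 0.049053043127059937)
60 78 275 [ 554.2 -168.2   71.1] ((552.0682983398438, -174.31443786621094), (42.159210205078125, 74.26852416992188), 16.88245391845703)
78 90 88 [ 542.9 -180.3   80.4] ((541.9743041992188, -179.06231689453125), (17.69196319580078, 71.78093719482422), 17.08091926574707)
flap 423
{5: 133, 10: 253, 15: 37, 20: 0, 25: 0, 30: 0, 35: 0,
[... 1150 characters left out ...]
78 166 [ 552.9 -169.2   70. ] ((553.0685424804688, -175.9312286376953), (39.31961441040039, 73.76954650878906), 17.576858520507812)
78 90 33 [ 546.4 -181.3   79.8] ((547.8026733398438, -179.43289184570312), (16.04082489013672, 71.663818359375), 15.337329864501953)
flap 201
{5: 67, 10: 131, 15: 3, 20: 0, 25: 0, 30: 0, 35: 0, 40: 0, 45: 0, 50: 0, 55: 0, 60: 0, 65: 0, 70: 0, 75: 0, 80: 0, 85: 0, 90: 0, 95: 0, 100: 0, 105: 0, 110: 0, 115: 0}
5 14 190 [530.3 188.3  10.5] ((494.3327941894531, 137.2303924560547), (192.65635681152344, 72.55931091308594), 52.84970474243164)
14 23 11 [530.5 187.   14.5] ((530.9549560546875, 189.48606872558594), (12.738037109375, 73.60032653808594), 16.126611709594727)
```

View pics/c1.png

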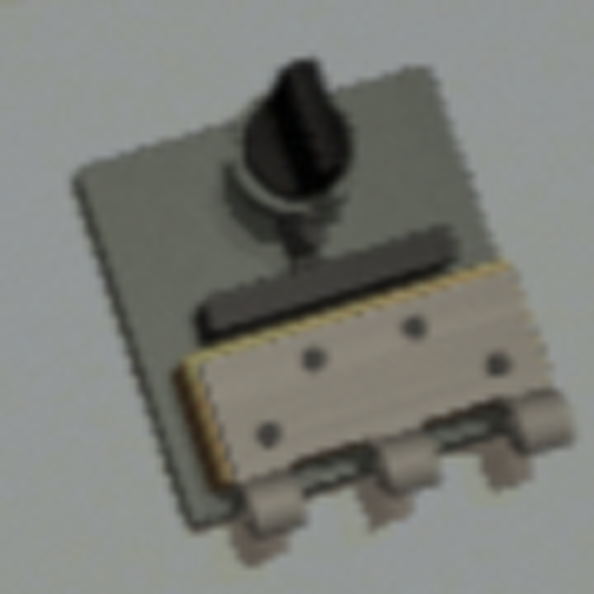

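View pics/c2.png

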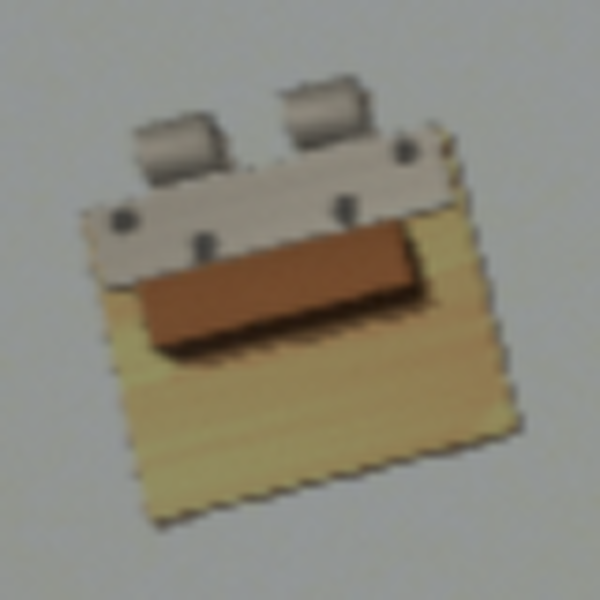

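Run:
```python
from h import *
a=cv2.imread('pics/scene0.png')
cv2.imwrite('pics/c3.png',cv2.resize(a[145:225,225:305],(640,600)[:1]*2 if 0 else (600,600),interpolation=cv2.INTER_CUBIC))
cv2.imwrite('pics/c4.png',cv2.resize(a[210:290,335:415],(600,600),interpolation=cv2.INTER_CUBIC))
```

```text
(no output)
```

View pics/c3.png

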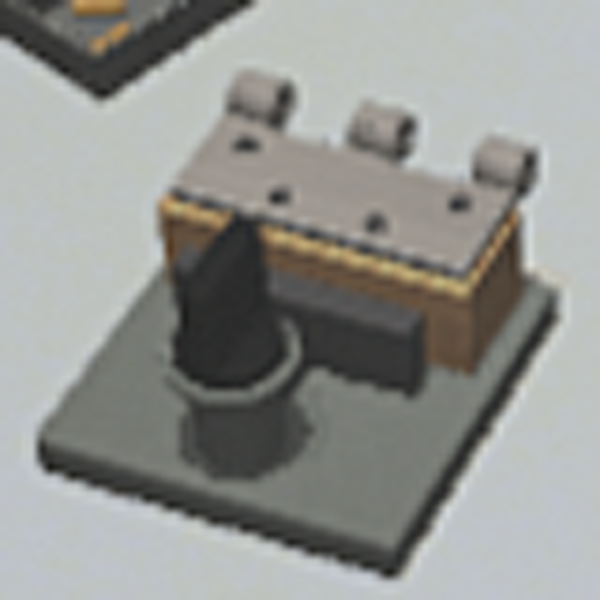

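View pics/c4.png

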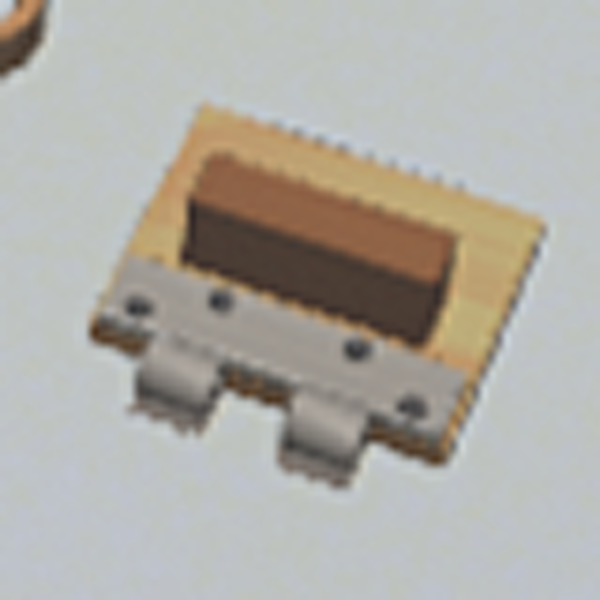

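```bash
cat > fit.py <<'E'
from h import *
from scipy.optimize import least_squares
def proj(n,X):
    c=bot.calibration(n);K=np.array(c['camera_matrix']);T=np.linalg.inv(np.array(c['T']))
    p=(T[:3,:3]@X.T).T+T[:3,3];return np.stack([p[:,0]/p[:,2]*K[0,0]+K[0,2],p[:,1]/p[:,2]*K[1,1]+K[1,2]],1)
def xf(s,X):
    c,t=np.cos(s[2]),np.sin(s[2]);R=np.array([[c,-t,0],[t,c,0],[0,0,1]])
    return X@R.T+[s[0],s[1],s[3] if len(s)>3 else 0]
def prep(pts,off,sc):
    a=np.array(pts,float);return a[:,:3],(a[:,3:]+.5)/sc-.5+off
def fit(data,s0):
    f=lambda s:np.concatenate([(proj(n,xf(s,X))-uv).ravel() for n,X,uv in data])
    r=least_squares(f,s0,loss='soft_l1');return r.x,f(r.x)
E
cat > m0.py <<'E'
from fit import *
ct=prep([(110,75,20,75,172),(110,-75,20,430,68),(-40,75,20,193,530),(20,65,64,190,358),(20,-65,64,508,262),(-43,52,70,273,505),(-43,0,70,405,462),(-43,-52,70,540,418)],(345,145),6.6)
cs=prep([(110,75,20,398,548),(110,-75,20,42,440),(-40,75,20,552,290),(20,65,64,470,292),(20,-65,64,165,205),(-43,52,70,505,165),(-43,0,70,382,130),(-43,-52,70,262,97)],(225,145),7.5)
ft=prep([(-63,65,12,158,525),(-63,-65,12,522,428),(60,26,18,182,150),(60,-26,18,328,113),(12,45,50,138,283),(12,-45,50,405,220),(-12,-45,50,415,285),(-12,45,50,158,348),(18,65,18,110,288)],(215,165),7.5)
fs=prep([(-63,65,12,545,222),(-63,-65,12,205,103),(47,65,18,440,437),(47,-65,18,95,318),(18,65,18,468,370),(18,-65,18,122,258),(12,45,50,440,282),(-12,45,50,455,235),(-12,-45,50,215,155),(12,-45,50,192,200),(60,26,18,325,430),(60,-26,18,178,385)],(335,210),7.5)
for name,t,s,g in(('clamp',ct,cs,(590,-160,.25)),('flap',ft,fs,(480,180,.25))):
    for nm,dd in(('top',[('top',*t)]),('scene',[('scene',*s)]),('both',[('top',*t),('scene',*s)])):
        x,r=fit(dd,list(g));print(name,nm,x.round(3),'rms',np.sqrt((r**2).mean()).round(2))
        if nm!='both':
            x,r=fit(dd,list(g)+[0]);print('  z free',x.round(3));print(r.reshape(-1,2).round(1).tolist())
E
python3 m0.py
```

```text
clamp top [ 5.90789e+02 -1.91737e+02  2.94000e-01] rms 0.45
  z free [ 5.92639e+02 -1.93937e+02  2.94000e-01 -1.13650e+01]
[[0.3, 0.1], [-0.1, -0.3], [0.4, -0.2], [-0.6, 0.1], [0.1, -0.4], [0.2, -0.1], [0.1, 0.3], [-0.5, 0.8]]
clamp scene [ 5.93187e+02 -1.91577e+02  2.98000e-01] rms 0.62
  z free [ 5.85708e+02 -1.99433e+02  2.99000e-01 -1.04030e+01]
[[0.2, -0.5], [-0.6, -0.5], [1.1, -1.2], [-0.1, 0.1], [-0.7, 0.2], [-0.0, 0.3], [0.1, 0.6], [0.1, 0.7]]
clamp both [ 5.91679e+02 -1.91850e+02  2.97000e-01] rms 0.61
flap top [5.86630e+02 1.76331e+02 2.46000e-01] rms 0.49
  z free [ 5.88113e+02  1.78037e+02  2.46000e-01 -9.59000e+00]
[[-0.3, -0.5], [0.0, -0.1], [0.5, 0.2], [0.3, 0.3], [0.4, -0.2], [-0.4, -0.5], [0.5, -0.1], [-0.2, 0.3], [-1.1, 0.8]]
flap scene [590.67  177.347 -81.435] rms 0.68
  z free [ 5.74661e+02  1.68868e+02  2.46000e-01 -2.26120e+01]
[[-0.5, -0.2], [-0.1, 0.6], [0.9, 0.2], [-0.3, -0.7], [0.7, 0.8], [0.2, -0.6], [-0.8, 0.6], [0.2, 0.2], [-0.4, -0.1], [-0.6, 0.3], [0.1, -0.2], [0.7, -1.0]]
flap both [5.88401e+02 1.76692e+02 2.47000e-01] rms 0.79
```

```bash
cat > mv.py <<'E'
import sys
from h import *
from scipy.spatial.transform import Rotation as R
def rel(x,y,z,ang):
    o=bot.observe();M=R.from_rotvec(o['ee_rot']).as_matrix();d=M.T@(np.array([x,y,z])-o['eef_pos'])
    a=np.arctan2(M[1,1],M[0,1]);r=(a-ang+np.pi)%(2*np.pi)-np.pi
    print('t',round(o['time_s'],2),'pos',o['eef_pos'].round(1),'yang',a.round(3),'tilt',M[:,2].round(4),'F',o['force'].round(1),'op',round(o['opening'],3),'q7',o['q'][6].round(2))
    print('rel',d.round(1),'roll',r.round(3))
if __name__=='__main__': rel(*map(float,sys.argv[1:5]))
E
python3 mv.py 671.1 -167.6 200 1.868
```

```text
t 0.1 pos [269.4 563.6 247.6] yang 1.125 tilt [-5.0e-04 -1.2e-03 -1.0e+00] F [ 0.1 -0.  -0.2] op 0.999 q7 -0.09
rel [-677.8 -486.5   48.3] roll -0.743
```

Call:
send_rows(
  motion=[-30,-21,0,0,100,-60,-43,0,0,100,-90,-64,0,0,100,-120,-86,0,0,100,-150,-107,0,0,100,-180,-129,0,0,100,-210,-150,0,0,100,-240,-172,0,0,100],
)

```text
time_s: 0.77
eef_pos: [412.3, 303.5, 248.1]
ee_rot: [-0.694, -3.064, 0.0]
force: [0.9, 0.4, 0.5]
opening: 1.0
```

Call:
send_rows(
  motion=[-30,-21,0,-0.1,90,-60,-43,0,-0.2,80,-90,-64,0,-0.3,80,-120,-86,0,-0.4,80,-150,-107,0,-0.5,80,-180,-129,0,-0.6,80,-210,-150,0,-0.7,80,-240,-172,0,-0.743,80],
)

```text
time_s: 1.43
eef_pos: [554.6, 45.0, 248.1]
ee_rot: [0.475, -3.105, -0.0]
force: [0.8, 1.1, 0.8]
opening: 0.799
```

```bash
python3 mv.py 671.1 -167.6 180 1.868
```

```text
t 1.43 pos [554.6  45.  248.1] yang 1.874 tilt [-2.e-04  1.e-04 -1.e+00] F [0.8 1.1 0.8] op 0.799 q7 1.76
rel [ -47.6 -237.7   68.1] roll 0.006
```

Call:
send_rows(
  motion=[-6,-30,8,0.006,70,-12,-60,16,0.006,60,-18,-90,24,0.006,60,-24,-120,32,0.006,60,-30,-150,42,0.006,60,-36,-180,51,0.006,60,-42,-210,60,0.006,60,-47.6,-237.7,68,0.006,60],
)

```text
time_s: 2.1
eef_pos: [669.6, -168.3, 179.0]
ee_rot: [0.455, -3.107, -0.0]
force: [0.9, 0.1, -0.0]
opening: 0.6
```

```bash
python3 - <<'E'
from h import *
a,_=snap('top','t1');b,_=snap('scene','s1')
cv2.imwrite('pics/c5.png',np.hstack([cv2.resize(a[115:235,335:455],(400,400),interpolation=2),cv2.resize(b[80:230,195:345],(400,400),interpolation=2)]))
E
python3 mv.py 671.1 -167.6 100 1.868
```

```text
t 2.2 pos [ 668.5 -172.1  177.5] yang 1.856 tilt [-0.0039 -0.0026 -1.    ] F [-0.4 -0.8  0.4] op 0.6 q7 2.19
rel [-4.1  3.7 77.4] roll -0.012
```

View pics/c5.png

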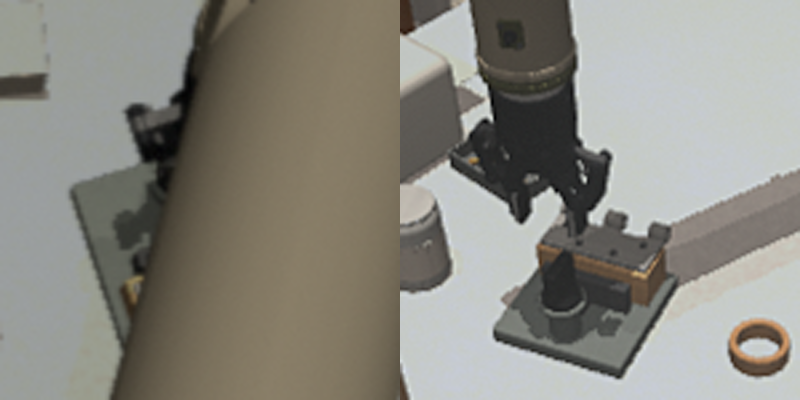

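Call:
send_rows(
  motion=[-4,3.7,12,-0.01,60,-4,3.7,26,-0.01,60,-4,3.7,40,-0.01,60,-4,3.7,54,-0.01,60,-4,3.7,64,-0.01,60,-4,3.7,72,-0.01,60,-4,3.7,77,-0.01,60,-4,3.7,77,-0.01,60],
  newtons=30,
)

```text
time_s: 2.87
eef_pos: [671.6, -161.8, 102.0]
ee_rot: [0.471, -3.105, -0.001]
force: [-0.1, 0.2, 0.1]
opening: 0.601
```

```bash
python3 - <<'E'
from h import *
b,_=snap('scene','s2')
cv2.imwrite('pics/c6.png',cv2.resize(b[110:230,195:315],(600,600),interpolation=2))
E
python3 mv.py 671.1 -167.6 100 1.868
```

```text
t 2.92 pos [ 672. -162.  103.] yang 1.872 tilt [-5.e-04  1.e-04 -1.e+00] F [ 0.6 -0.1  0.2] op 0.599 q7 2.2
rel [ 2.5 -5.1  3. ] roll 0.004
```

View pics/c6.png

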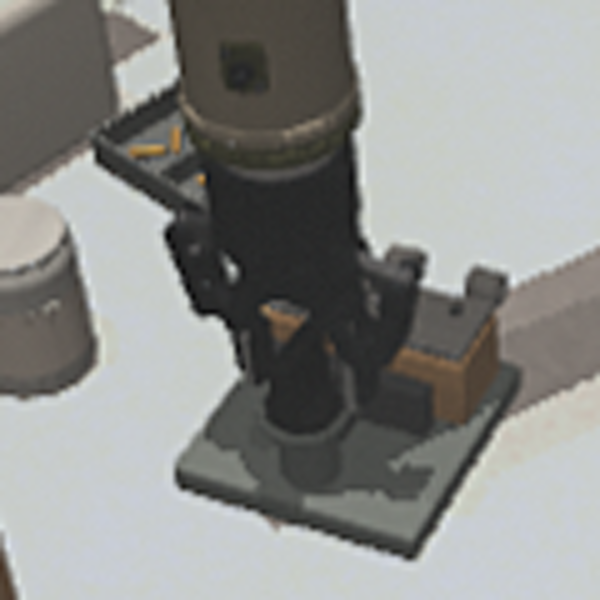

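Call:
send_rows(
  motion=[2.5,-5,3,0.004,60,2.5,-5,3,0.004,60,2.5,-5,3,0.004,35,2.5,-5,3,0.004,20,2.5,-5,3,0.004,5,2.5,-5,3,0.004,0,2.5,-5,3,0.004,0,2.5,-5,3,0.004,0],
  newtons=30,
)

```text
time_s: 3.58
eef_pos: [671.8, -168.9, 101.0]
ee_rot: [-0.463, 3.106, -0.003]
force: [2.0, -4.2, -0.5]
opening: 0.162
```

```bash
python3 mv.py 671.1 -167.6 100 1.868
```

```text
t 3.58 pos [ 671.8 -168.9  101. ] yang 1.867 tilt [ 0.002  -0.0017 -1.    ] F [ 2.  -4.2 -0.5] op 0.162 q7 2.21
rel [0.3 1.5 0.9] roll -0.001
```

Call:
send_rows(
  motion=[0,0.5,0,0.1,0,0,1,0,0.2,0,0,1,0,0.3,0,0,1,0,0.4,0,0,1,0,0.5,0,0,1,0,0.6,0,0,1,0,0.7,0,0,1,0,0.8,0],
  newtons=40,
)

```text
time_s: 4.25
eef_pos: [671.8, -169.4, 101.0]
ee_rot: [0.791, 3.036, -0.004]
force: [5.3, -9.2, -4.0]
opening: 0.157
```

Call:
send_rows(
  motion=[0,0,0,0.1,0,0,0,0,0.2,0,0,0,0,0.3,0,0,0,0,0.37,0,0,0,0,0.38,0,0,0,0,0.38,0,0,0,0,0.38,0],
)

```text
time_s: 4.83
eef_pos: [671.6, -169.7, 101.0]
ee_rot: [1.343, 2.835, -0.004]
force: [5.4, -10.0, -2.6]
opening: 0.154
```

```bash
python3 mv.py 671.1 -167.6 100 1.868; python3 -c "
from rig import bot;print(bot.observe()['moment'])"
```

```text
t 4.83 pos [ 671.6 -169.7  101. ] yang 0.686 tilt [ 0.0029 -0.0042 -1.    ] F [  5.4 -10.   -2.6] op 0.154 q7 1.14
rel [1.9 0.9 1. ] roll -1.182
[-1.84955847 -1.205348   -0.05458924]
```

Call:
send_rows(
  motion=[0,0,0,0,20,0,0,0,0,40,0,0,0,0,60,0,0,0,0,60,0,0,-10,0,60,0,0,-30,0,60,0,0,-60,0,60,0,0,-90,0,60],
)

```text
time_s: 5.5
eef_pos: [670.5, -166.3, 191.5]
ee_rot: [-1.341, -2.839, 0.001]
force: [0.2, 0.0, 0.8]
opening: 0.6
```

```bash
python3 - <<'E'
from h import *
b,_=snap('scene','s3')
cv2.imwrite('pics/c7.png',cv2.resize(b[130:230,215:315],(600,600),interpolation=2))
E
python3 mv.py 588.4 176.7 190 0.247
```

```text
t 5.55 pos [ 672.9 -167.5  199. ] yang 0.688 tilt [ 0.0077 -0.0013 -1.    ] F [ 1.4 -0.9  5.7] op 0.599 q7 1.1
rel [319.6 153.2   7.9] roll 0.441
```

View pics/c7.png

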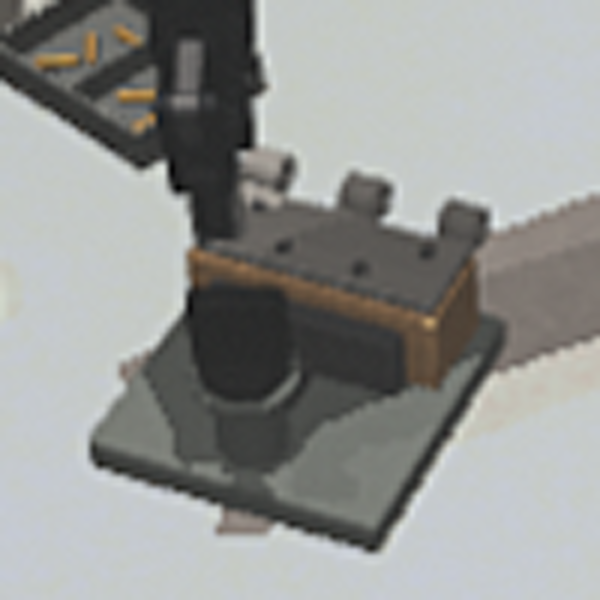

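Call:
send_rows(
  motion=[30,14,0,0.05,80,66,32,0,0.1,100,102,49,0,0.18,100,138,66,0,0.26,100,174,83,0,0.34,100,210,101,0,0.4,100,246,118,0,0.44,100,276,132,0,0.44,100],
)

```text
time_s: 6.22
eef_pos: [596.6, 134.0, 191.0]
ee_rot: [-1.93, -2.478, -0.002]
force: [0.5, 0.4, 0.5]
opening: 0.996
```

Call:
send_rows(
  motion=[20,5,15,0,100,30,8,30,0,100,35,8,50,0,100,35,8,60,0,100,35,8,60,0,100,35,8,60,0,100,35,8,60,0,100],
)

```text
time_s: 6.8
eef_pos: [597.7, 164.5, 131.1]
ee_rot: [1.932, 2.476, 0.001]
force: [-0.4, -1.2, 1.2]
opening: 0.999
```

```bash
python3 mv.py 588.4 176.7 150 0.247;  python3 - <<'E'
from h import *
a,_=snap('top','t4');b,_=snap('scene','s4')
cv2.imwrite('pics/c8.png',np.hstack([cv2.resize(a[145:265,195:315],(400,400),interpolation=2),cv2.resize(b[180:300,315:435],(400,400),interpolation=2)]))
cv2.imwrite('pics/c9.png',cv2.resize(a[145:235,345:435],(594,594),interpolation=2))
E
```

```text
t 6.8 pos [597.7 164.5 131.1] yang 0.246 tilt [ 1.e-03 -3.e-04 -1.e+00] F [-0.4 -1.2  1.2] op 0.999 q7 0.16
rel [ 14.  -6. -19.] roll -0.001
```

View pics/c8.png

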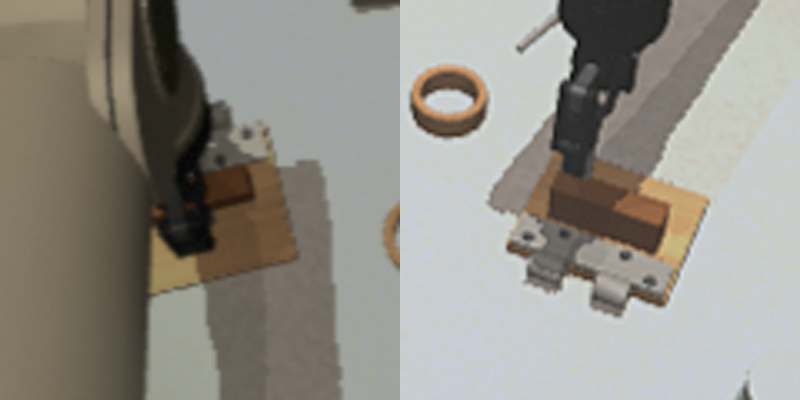

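View pics/c9.png

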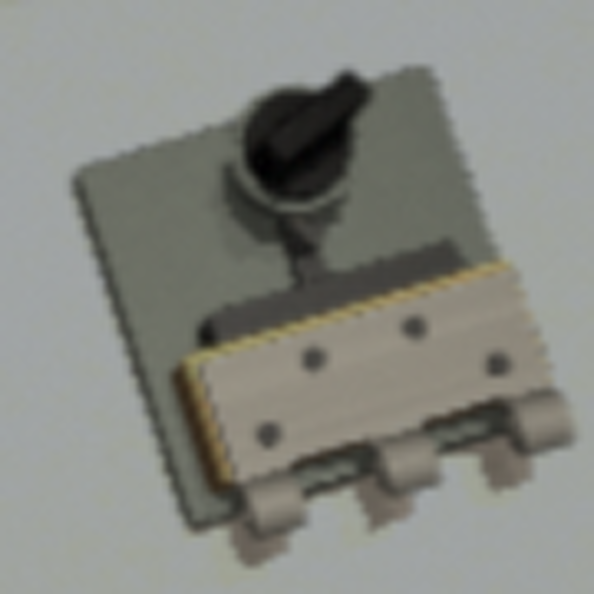

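Call:
send_rows(
  motion=[7,-3,5,0,100,14,-6,20,0,100,14,-6,40,0,100,14,-6,60,0,100,14,-6,76,0,100,14,-6,86,0,100,14,-6,89,0,100,14,-6,89,0,100],
  newtons=70,
)

```text
time_s: 7.57
eef_pos: [587.3, 178.5, 41.0]
ee_rot: [-1.929, -2.479, 0.001]
force: [0.2, -0.8, -0.4]
opening: 1.003
```

```bash
python3 mv.py 588.4 176.7 42 0.247;  python3 - <<'E'
from h import *
b,_=snap('scene','s5')
cv2.imwrite('pics/c10.png',cv2.resize(b[180:300,315:435],(600,600),interpolation=2))
E
```

```text
t 7.57 pos [587.3 178.5  41. ] yang 0.248 tilt [-6.e-04 -2.e-04 -1.e+00] F [ 0.2 -0.8 -0.4] op 1.003 q7 0.19
rel [-2.   0.6 -1. ] roll 0.001
```

View pics/c10.png

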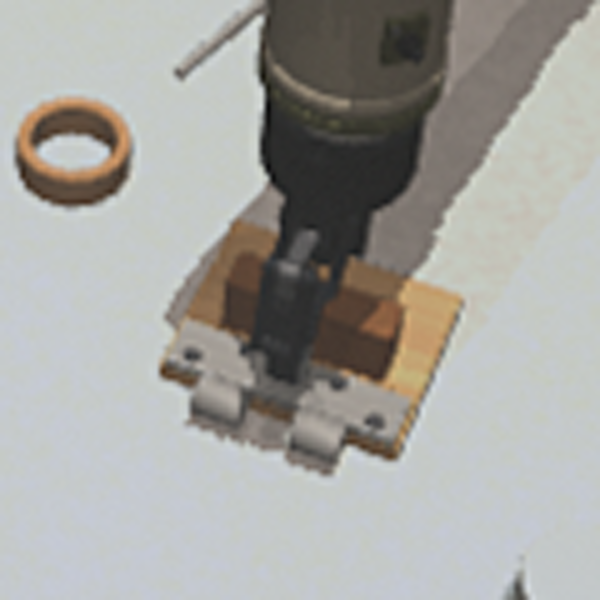

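Call:
send_rows(
  motion=[-2,0.6,-1,0,70,-2,0.6,-1,0,45,-2,0.6,-1,0,30,-2,0.6,-1,0,10,-2,0.6,-1,0,0,-2,0.6,-1,0,0,-2,0.6,-1,0,0,-2,0.6,-1,0,0],
  newtons=70,
)

```text
time_s: 8.28
eef_pos: [588.9, 176.7, 42.8]
ee_rot: [1.93, 2.479, 0.001]
force: [-2.3, -0.3, 5.6]
opening: 0.263
```

```bash
python3 mv.py 588.4 176.7 42 0.247
```

```text
t 8.28 pos [588.9 176.7  42.8] yang 0.248 tilt [ 5.e-04  4.e-04 -1.e+00] F [-2.3 -0.3  5.6] op 0.263 q7 0.19
rel [ 0.1 -0.5  0.8] roll 0.001
```

Call:
send_rows(
  motion=[0,0,-3,0,0,0,0,-8,0,0,0,0,-18,0,0,0,0,-32,0,0,0,0,-50,0,0,0,0,-68,0,0,0,0,-82,0,0,0,0,-88,0,0],
)

```text
time_s: 8.95
eef_pos: [589.7, 176.8, 133.4]
ee_rot: [1.929, 2.478, 0.005]
force: [1.4, 0.9, -2.7]
opening: 0.265
```

```bash
python3 mv.py 440 150 130 0.297;  python3 - <<'E'
from h import *
b,_=snap('scene','s6')
cv2.imwrite('pics/c11.png',cv2.resize(b[160:280,315:435],(600,600),interpolation=2))
E
```

```text
t 8.95 pos [589.7 176.8 133.4] yang 0.248 tilt [ 0.0031  0.0017 -1.    ] F [ 1.4  0.9 -2.7] op 0.265 q7 0.14
rel [  10.7 -151.7    2.9] roll -0.049
```

View pics/c11.png

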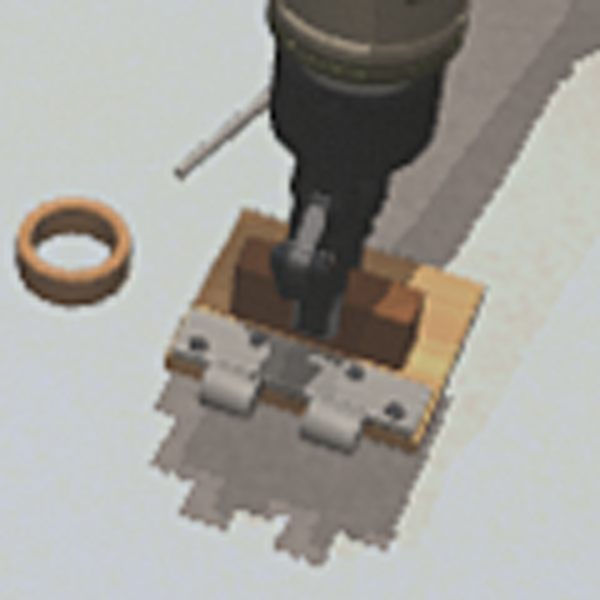

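Call:
send_rows(
  motion=[1,-10,0,-0.01,0,2,-28,0,-0.02,0,4,-50,0,-0.03,0,5,-74,0,-0.04,0,7,-98,0,-0.049,0,8,-120,0,-0.049,0,10,-138,0,-0.049,0,10,-148,0,-0.049,0],
)

```text
time_s: 9.67
eef_pos: [440.3, 149.7, 129.5]
ee_rot: [-1.867, -2.525, 0.002]
force: [-0.3, -0.5, -1.9]
opening: 0.266
```

```bash
python3 mv.py 438 -239 130 0.297
```

```text
t 9.67 pos [440.3 149.7 129.5] yang 0.298 tilt [-2.1e-03  2.0e-04 -1.0e+00] F [-0.3 -0.5 -1.9] op 0.266 q7 -0.05
rel [-370.9 -116.1   -0.5] roll 0.001
```

Call:
send_rows(
  motion=[-10,-3,0,0,0,-28,-9,0,0,0,-50,-16,0,0,0,-75,-24,0,0,0,-100,-32,0,0,0,-125,-40,0,0,0,-150,-48,0,0,0,-175,-56,0,0,0],
)

```text
time_s: 10.33
eef_pos: [440.2, -35.7, 130.2]
ee_rot: [-1.869, -2.525, -0.0]
force: [0.8, 0.2, -2.5]
opening: 0.269
```

Call:
send_rows(
  motion=[-25,-8,0,0,0,-50,-16,0,0,0,-75,-24,0,0,0,-100,-32,0,0,0,-125,-40,0,0,0,-150,-47,0,0,0,-168,-53,0,0,0,-180,-56,0,0,0],
)

```text
time_s: 11.0
eef_pos: [438.8, -225.4, 130.2]
ee_rot: [1.871, 2.523, -0.002]
force: [-0.3, 0.5, -3.1]
opening: 0.265
```

```bash
python3 mv.py 438 -239 94.8 0.297
```

```text
t 11.0 pos [ 438.8 -225.4  130.2] yang 0.294 tilt [-2.0e-04 -1.5e-03 -1.0e+00] F [-0.3  0.5 -3.1] op 0.265 q7 0.9
rel [-12.8  -4.7  35.4] roll -0.003
```

Call:
send_rows(
  motion=[0,0,4,0,0,0,0,12,0,0,0,0,22,0,0,0,0,31,0,0,0,0,35,0,0,0,0,35,0,0,0,0,35,0,0],
)

```text
time_s: 11.58
eef_pos: [439.4, -222.0, 95.0]
ee_rot: [-1.867, -2.526, 0.001]
force: [0.4, -1.0, -3.2]
opening: 0.268
```

```bash
python3 mv.py 445.4 -236.7 94.8 0.297;  python3 - <<'E'
from h import *
a,_=snap('top','t7');b,_=snap('scene','s7')
cv2.imwrite('pics/full7.png',a)
cv2.imwrite('pics/c12.png',cv2.resize(b[90:210,205:325],(600,600),interpolation=2))
cv2.imwrite('pics/c13.png',cv2.resize(a[165:285,345:465],(600,600),interpolation=2))
E
```

```text
t 11.58 pos [ 439.4 -222.    95. ] yang 0.297 tilt [-7.e-04  1.e-04 -1.e+00] F [ 0.4 -1.  -3.2] op 0.268 q7 0.96
rel [-15.9   1.5   0.2] roll 0.0
```

View pics/c12.png

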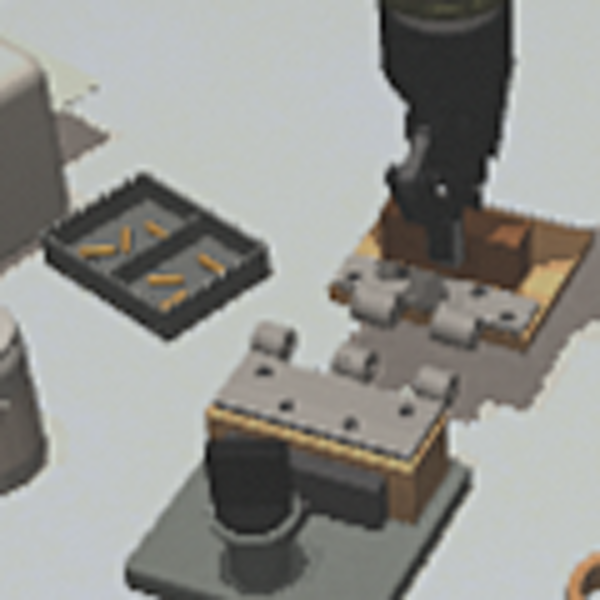

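View pics/c13.png

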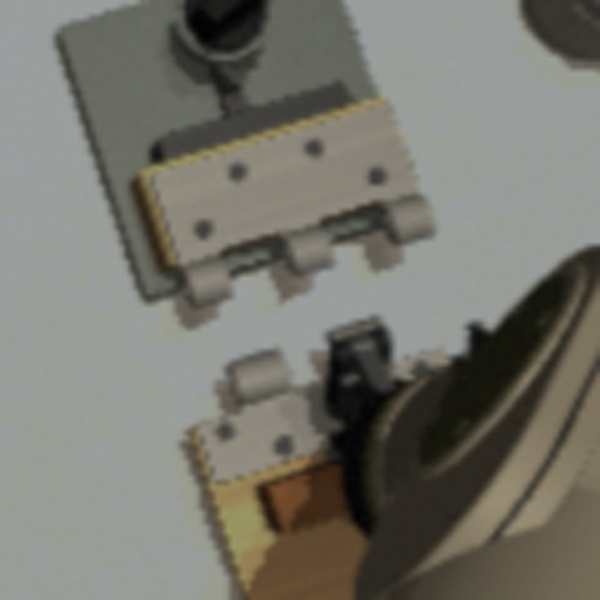

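```bash
cat > crops.py <<'E'
import sys
from h import *
k=sys.argv[1]
a,_=snap('top','t'+k);b,_=snap('scene','s'+k)
cv2.imwrite(f'pics/T{k}.png',cv2.resize(a[195:255,370:435],(780,720)[:1]+(720,) if 0 else (650,600),interpolation=cv2.INTER_CUBIC))
cv2.imwrite(f'pics/S{k}.png',cv2.resize(b[125:185,240:325],(850,600) if 0 else (765,540),interpolation=cv2.INTER_CUBIC))
E
python3 crops.py 8
```

```text
(no output)
```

View pics/T8.png

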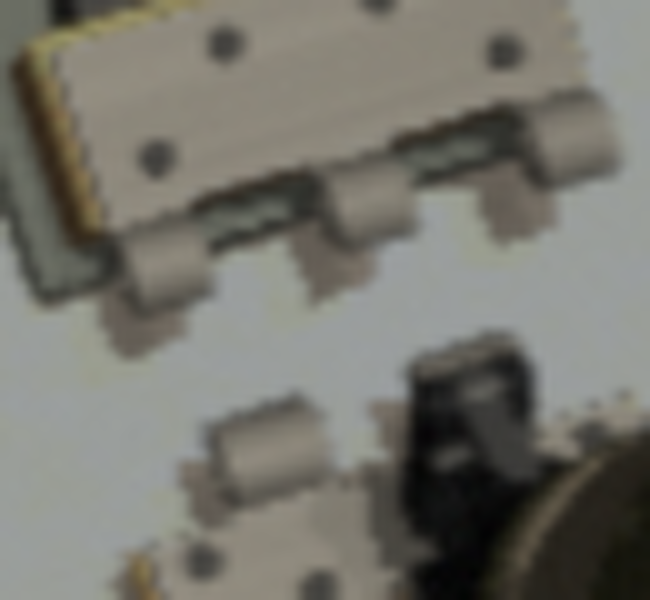

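View pics/S8.png

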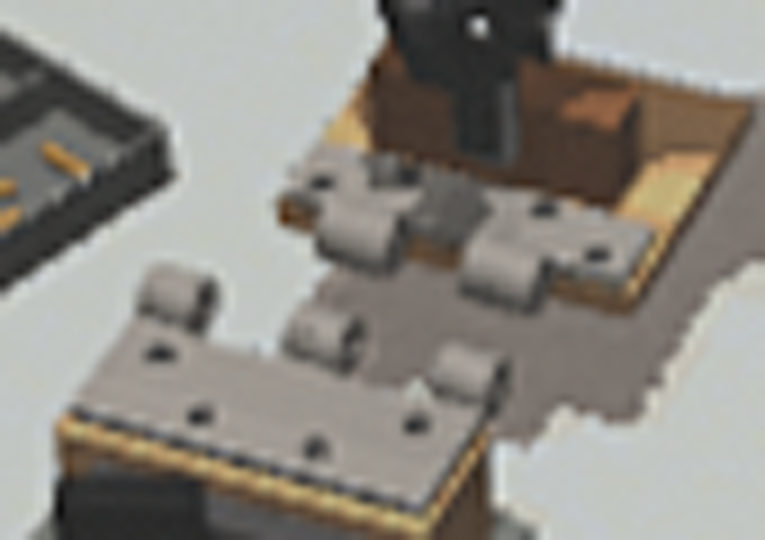

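```bash
cat > bp.py <<'E'
from fit import *
def bp(n,px,off,sc,z=70):
    c=bot.calibration(n);K=np.array(c['camera_matrix']);T=np.array(c['T'])
    uv=(np.array(px,float)+.5)/sc-.5+off
    d=np.c_[(uv-K[[0,1],[2,2]])/K[[0,1],[0,1]],np.ones(len(uv))]@T[:3,:3].T
    return (T[:3,3]+d*((z-T[2,3])/d[:,2:]))
E
python3 - <<'E'
from bp import *
j=bp('top',[(165,265),(368,202),(572,138)],(370,195),10);f=bp('top',[(268,450)],(370,195),10)
J=bp('scene',[(470,380),(327,335),(178,298)],(240,125),9);F=bp('scene',[(505,273),(360,238)],(240,125),9)
tcp=bot.observe()['eef_pos']
print(tcp)
th=.297;ex=np.array([np.cos(th),np.sin(th)]);ey=np.array([-ex[1],ex[0]])
pred=tcp[:2]+60*ex
for nm,j,f,ys in(('top',j,f,[26]),('scene',J,F,[26,-26])):
    d=j[0]-j[2];print(nm,'jamb c',j.mean(0).round(1),'yaw',np.arctan2(-d[0],d[1]).round(3),'len',np.linalg.norm(d).round(1))
    if len(f)>1:
        d=f[0]-f[1];print(' flap yaw',np.arctan2(-d[0],d[1]).round(3),np.linalg.norm(d).round(1))
    fc=(f[:,:2]-np.outer(ys,ey)).mean(0);print(' flap c',fc.round(1),'pred from tcp',pred.round(1))
    r=j.mean(0)[:2]-fc;print(' need x,y clamp:',(r@ex).round(1),(r@ey).round(1))
r=np.array([591.7,-191.9])-43*ex-pred;print('model',r@ex,r@ey)
E
```

```text
[ 439.81469567 -222.19024786   95.64384106]
top jamb c [ 550.4 -204.8   70. ] yaw 0.294 len 105.4
 flap c [ 497.7 -202.7] pred from tcp [ 497.2 -204.6]
 need x,y clamp: 49.7 -17.4
scene jamb c [ 551.5 -205.1   70. ] yaw 0.285 len 104.1
 flap yaw 0.326 51.5
 flap c [ 499.2 -204.8] pred from tcp [ 497.2 -204.6]
 need x,y clamp: 49.9 -15.6
model 51.10010378224256 -15.485567544460665
```

Call:
send_rows(
  motion=[-3,0,0,0,0,-8,3,0,0,0,-13,10,0,0,0,-16,18,0,0,0,-16,24,0,0,0,-16,25,0,0,0,-16,25,0,0,0,-16,25,0,0,0],
)

```text
time_s: 12.45
eef_pos: [467.9, -230.2, 95.1]
ee_rot: [-1.868, -2.525, 0.001]
force: [-0.1, 0.3, -3.4]
opening: 0.267
```

```bash
python3 mv.py 445.4 -236.7 94.8 0.297; python3 crops.py 9
```

```text
t 12.45 pos [ 467.9 -230.2   95.1] yang 0.297 tilt [-7.e-04 -1.e-04 -1.e+00] F [-0.1  0.3 -3.4] op 0.267 q7 0.99
rel [  0.4 -23.4   0.3] roll 0.0
```

View pics/T9.png

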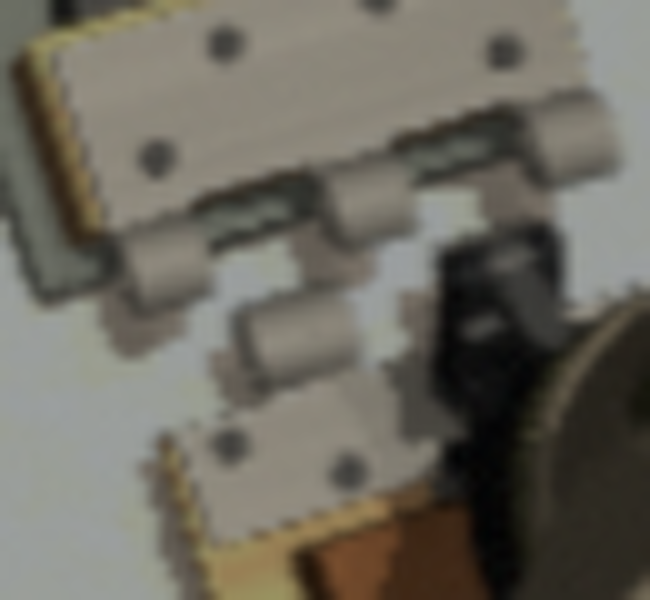

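View pics/S9.png

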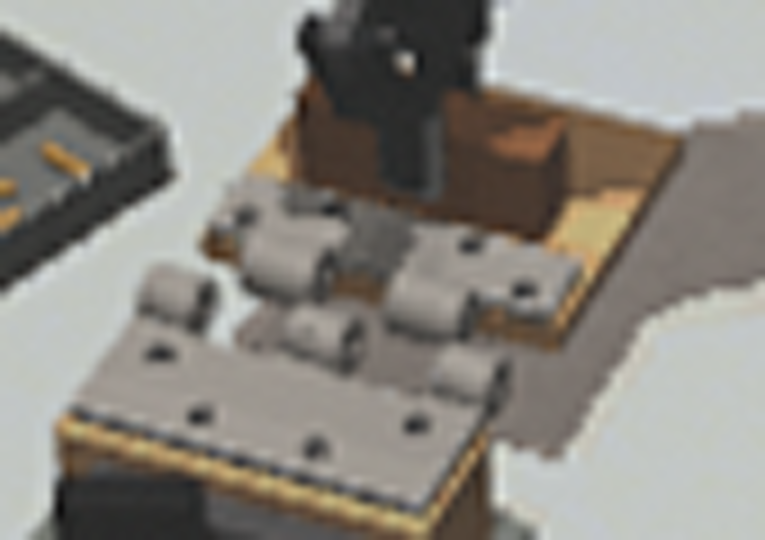

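```bash
cat > rel2.py <<'E'
from bp import *
def go(jt,ft,js,fs,zf=70):
    j=bp('top',jt,(370,195),10);f=bp('top',ft,(370,195),10,zf)
    J=bp('scene',js,(240,125),9);F=bp('scene',fs,(240,125),9,zf)
    th=.297;ex=np.array([np.cos(th),np.sin(th)]);ey=np.array([-ex[1],ex[0]])
    for nm,j,f,ys in(('top',j,f,[26]),('scene',J,F,[26,-26])):
        fc=(f[:,:2]-np.outer(ys,ey)).mean(0);r=j.mean(0)[:2]-fc;print(nm,'need x,y clamp:',(r@ex).round(1),(r@ey).round(1))
E
python3 - <<'E'
from rel2 import *
go([(165,265),(368,202),(572,138)],[(302,337)],[(470,380),(327,335),(178,298)],[(435,303),(290,265)])
E
```

```text
top need x,y clamp: 26.4 -0.5
scene need x,y clamp: 28.4 -0.3
```

Call:
send_rows(
  motion=[0,3,0,0,0,0,8,0,0,0,0,13,0,0,0,0,15,0,0,0,0,15,0,0,0,0,15,0,0,0],
)

```text
time_s: 13.05
eef_pos: [482.5, -225.8, 95.2]
ee_rot: [-1.868, -2.526, 0.0]
force: [0.2, 0.3, -2.7]
opening: 0.265
```

```bash
python3 mv.py 493.2 -222 94.8 0.297; python3 crops.py 10
```

```text
t 13.05 pos [ 482.5 -225.8   95.2] yang 0.297 tilt [-3.e-04 -1.e-04 -1.e+00] F [ 0.2  0.3 -2.7] op 0.265 q7 0.98
rel [ 0.5 11.4  0.4] roll 0.0
```

View pics/T10.png

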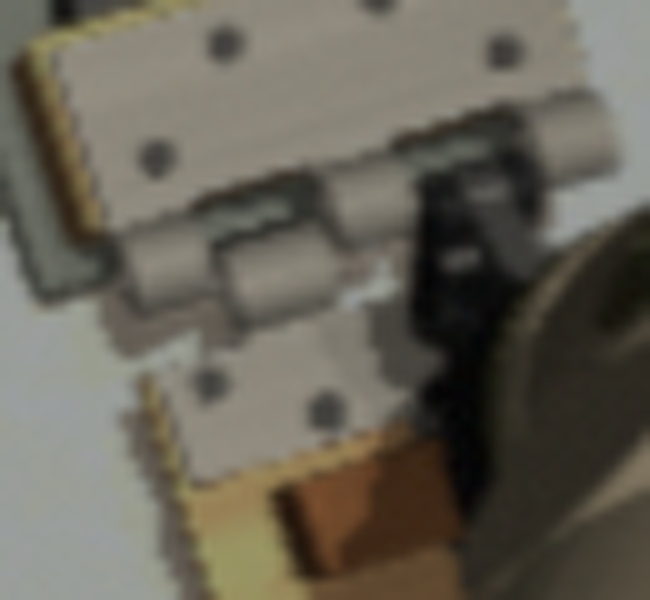

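View pics/S10.png

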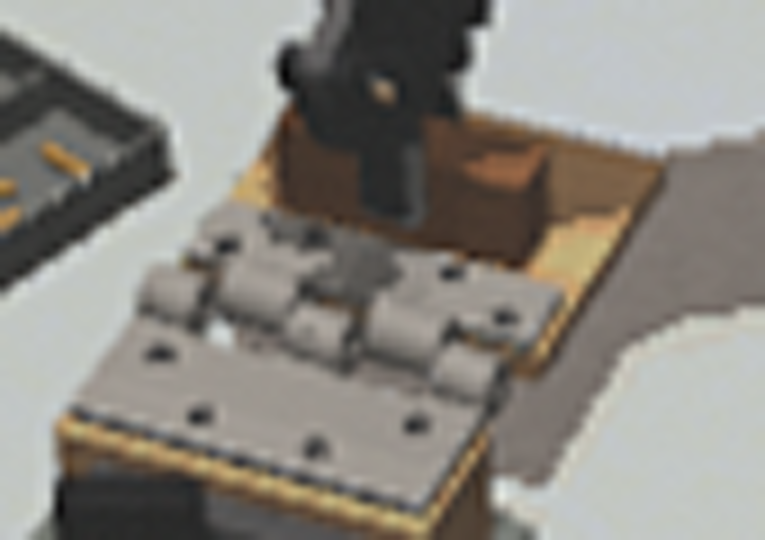

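Run:
```python
from rel2 import *
go([(165,265),(368,202),(572,138)],[(282,277)],[(470,380),(327,335),(178,298)],[(408,325),(260,290)])
X=np.array([[550.6,-204.5,70]]);th=.297
for n,s in(('top',10),('scene',9)):
  for d in([np.cos(th),np.sin(th),0],[-np.sin(th),np.cos(th),0],[0,0,1]): print(n,((proj(n,X+d)-proj(n,X))*s).round(2))
```

```text
top need x,y clamp: 11.1 -0.3
scene need x,y clamp: 14.4 3.4
top [[-1.36 -3.88]]
top [[-3.86  1.21]]
top [[ 0.88 -0.51]]
scene [[-1.33  1.92]]
scene [[2.82 0.76]]
scene [[-0.2  -2.34]]
```

```bash
cat > hz.py <<'E'
import sys
from h import *
k=sys.argv[1]
# polygons in crop coords
P={'top':((370,195),10,[(70,70),(300,20),(540,15),(500,90),(130,200)],eval(sys.argv[2])),
   'scene':((240,125),9,[(140,345),(440,415),(400,490),(100,400)],eval(sys.argv[3]))}
for n,(off,s,a,b) in P.items():
    C=cloud(n,np.load(f'pics/{n[0]}{k}.npy'))
    for nm,pl in(('jamb',a),('flap',b)):
        m=np.zeros(C.shape[:2],np.uint8);cv2.fillPoly(m,[np.round((np.array(pl)+.5)/s-.5+off).astype(int)],1)
        z=C[m>0][:,2];z=z[np.isfinite(z)];print(n,nm,len(z),'med',np.median(z).round(2),'mean',z.mean().round(2),'sd',z.std().round(2))
E
python3 hz.py 10 "[(170,380),(350,330),(385,415),(200,470)]" "[(220,215),(260,225),(300,270),(530,290),(520,330),(220,250)]"
python3 hz.py 9 "[(190,435),(360,385),(400,480),(215,530)]" "[(240,190),(280,195),(340,240),(440,250),(560,275),(540,315),(450,280),(230,230)]"
```

```text
top jamb 545 med 70.5 mean 70.46 sd 1.6
top flap 196 med 71.19 mean 71.26 sd 1.62
scene jamb 301 med 69.0 mean 69.06 sd 1.77
scene flap 105 med 69.66 mean 69.92 sd 2.68
top jamb 547 med 70.49 mean 70.53 sd 1.65
top flap 221 med 70.95 mean 70.93 sd 1.77
scene jamb 304 med 69.01 mean 69.07 sd 1.91
scene flap 176 med 69.52 mean 70.5 sd 3.88
```

Call:
send_rows(
  motion=[0,2,0.3,0,0,0,4,0.5,0,0,0,6,0.5,0,0,0,8,0.5,0,0,0,10,0.5,0,0,0,11,0.5,0,0,0,11,0.5,0,0,0,11,0.5,0,0],
)

```text
time_s: 13.82
eef_pos: [492.9, -222.6, 94.7]
ee_rot: [-1.868, -2.526, 0.0]
force: [0.9, 0.6, -2.6]
opening: 0.266
```

```bash
python3 mv.py 493.2 -222 94.8 0.297; python3 crops.py 11
```

```text
t 13.82 pos [ 492.9 -222.6   94.7] yang 0.297 tilt [-1.e-04  0.e+00 -1.e+00] F [ 0.9  0.6 -2.6] op 0.266 q7 0.98
rel [ 0.5  0.4 -0.1] roll 0.0
```

View pics/T11.png

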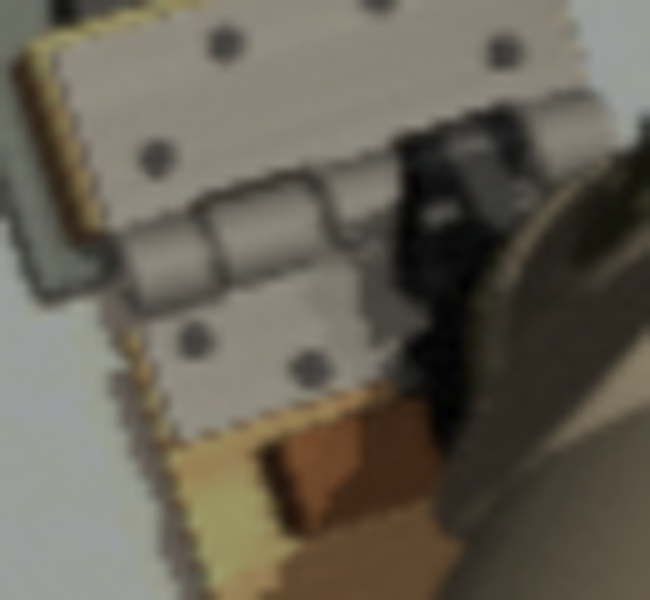

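View pics/S11.png

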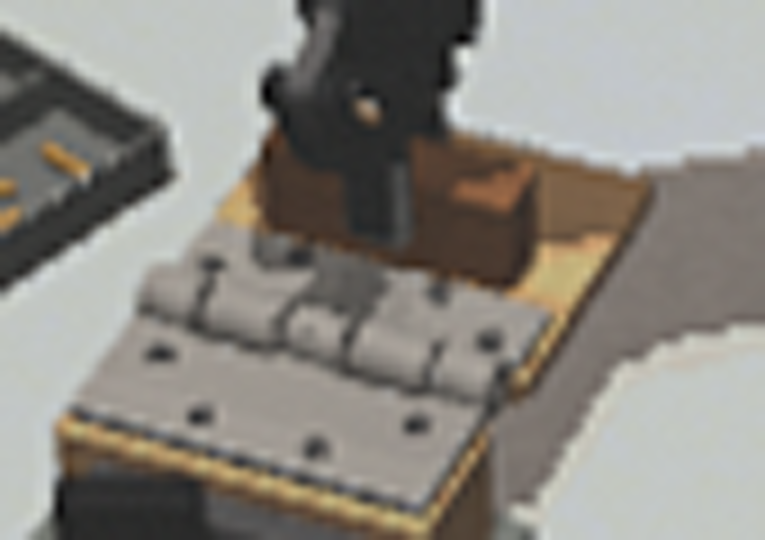

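```bash
cat > cyl.py <<'E'
from h import *
th=.297;c,s=np.cos(th),np.sin(th)
o=np.array([591.7,-191.9])
for n in('top','scene'):
    D=np.array([bot.capture(n)[1] for _ in range(12)]);D[D==0]=np.nan
    d=np.nanmean(D,0);print(n,'noise',np.nanmedian(np.nanstd(D,0)).round(2))
    P=cloud(n,np.nan_to_num(d));X=(P[...,0]-o[0])*c+(P[...,1]-o[1])*s;Y=-(P[...,0]-o[0])*s+(P[...,1]-o[1])*c;Z=P[...,2]
    for nm,a,b in(('J+',45,59),('F+',17,35),('J0',-7,7),('F-',-35,-17),('J-',-59,-45)):
        r=(Y>a)&(Y<b)&(X>-62)&(X<-26)&(Z<86);m=r&(Z>74)
        # parabola fit z vs x
        x,z=X[m],Z[m]
        if m.sum()<6: print(nm,m.sum());continue
        from scipy.optimize import least_squares
        f=least_squares(lambda q:np.hypot(x-q[0],z-q[1])-11,[-43,70],loss='soft_l1').x
        print(nm,m.sum(),'meanx',x.mean().round(1),'maxz',np.percentile(z,90).round(1),'circle',f.round(1))
    for nm,q in(('leafJ',(Y>-60)&(Y<60)&(X>-22)&(X<12)&(abs(Z-70)<5)),('leafF',(Y>15)&(Y<60)&(X>-83)&(X<-60)&(abs(Z-70)<5)),('leafF-',(Y>-60)&(Y<-15)&(X>-83)&(X<-60)&(abs(Z-70)<5))):
        if q.sum()>5:
            A=np.c_[X[q],Y[q],np.ones(q.sum())];k=np.linalg.lstsq(A,Z[q],rcond=None)[0]
            print(nm,q.sum(),np.median(Z[q]).round(2),'slopes',k[:2].round(3))
E
python3 cyl.py
```

```text
top noise 1.75
J+ 47 meanx -43.2 maxz 81.0 circle [-42.8  70.1]
F+ 61 meanx -43.2 maxz 81.1 circle [-43.  70.]
J0 43 meanx -43.4 maxz 81.2 circle [-43.2  70.1]
F- 0
J- 43 meanx -43.0 maxz 81.3 circle [-43.3  70.1]
leafJ 665 70.45 slopes [0.    0.001]
leafF 176 70.46 slopes [-0.001  0.004]
scene noise 3.17
J+ 22 meanx -38.8 maxz 79.5 circle [-42.4  68.5]
F+ 26 meanx -39.4 maxz 79.6 circle [-43.1  68.7]
J0 23 meanx -39.6 maxz 79.4 circle [-43.3  68.4]
F- 27 meanx -39.0 maxz 79.8 circle [-42.9  68.7]
J- 20 meanx -39.7 maxz 79.9 circle [-42.9  68.8]
leafJ 345 69.05 slopes [ 0.003 -0.001]
leafF 79 69.02 slopes [-0.008  0.002]
leafF- 76 68.99 slopes [-0.011 -0.009]
```

Call:
send_rows(
  motion=[0,0,0,0,0,0,0,0,0,0,0,0,0,0,0,0,0,0,0,0,0,0,0,0,0,0,0,0,0,0],
)

```text
time_s: 15.62
eef_pos: [493.0, -222.6, 94.8]
ee_rot: [-1.868, -2.526, -0.0]
force: [0.3, -0.6, -2.2]
opening: 0.27
```

```bash
python3 mv.py 493.2 -222 94.8 0.297
python3 - <<'E'
from h import *
a,_=snap('top','t12')
E
```

```text
t 15.62 pos [ 493.  -222.6   94.8] yang 0.297 tilt [ 0.e+00  1.e-04 -1.e+00] F [ 0.3 -0.6 -2.2] op 0.27 q7 0.98
rel [ 0.5  0.4 -0. ] roll -0.0
```

View pics/t12.png

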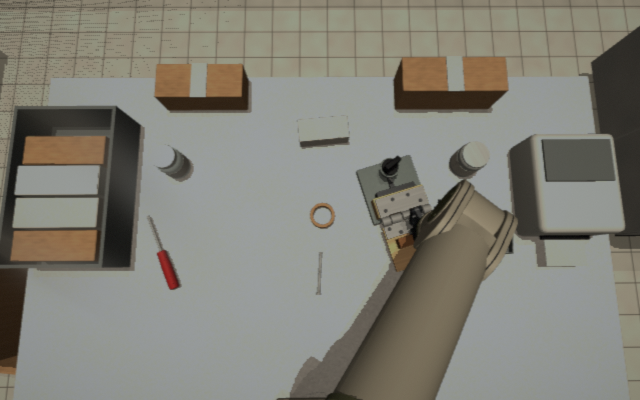

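The knob is still in its locked position (391,165). The flap is in line at (400,225), and the bystanders visible in this view are where they started. Handing in.

```bash
python3 -c "
from rig import bot;print(bot.hand_in())"
```

```text
the job is handed in; nothing more can be done
None
```

I locked the clamp and handed the job in with the flap held in the air between the jamb's knuckles, at about 15.7 s on the robot's clock. No verdict was reported.

**Knob:** I turned it about 1.18 rad clockwise by the measured tool angle. After release, pictures showed it still turned and the jaw closed onto the block. The knob joint itself can't be read, so this rests on the pictures.

**Flap position:** I gripped it by the batten at 70 N. Averaged depth readings from the top camera gave these results:

| Check | Result |
|---|---|
| Bores across (x) | flap -43.0, jamb -42.8 to -43.3 mm |
| Bores in height (z) | flap 70.0, jamb 70.1 mm |
| Flap leaf vs jamb leaf height | 70.46 vs 70.45 mm |
| Flap tilt | within about 0.01 rad |
| Wrist force | about 2 N, mostly the flap's weight |

The scene camera agreed on alignment to within about 0.7 mm. Its absolute heights were 1.5 mm lower for both parts, which is a calibration offset.

**Along the bore (y):** This was checked less precisely. One earlier scene-camera estimate disagreed: it put the flap 3.4 mm off, taken from pixel positions I read by hand. The top camera and the arm's own position reading gave within about 0.5 mm. The final pictures show gaps on both sides of the barrels and no sideways force, so I trusted those.

**Other things on the table:** The bystanders visible in the last top picture are where they started. The arm hid the screw tray in that view, but a scene picture during the approach showed it undisturbed.

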